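# Strip the roller pump: spread the spring clip off its shaft and lift out the rotor

## Task

The rotor of the small roller pump has to come out for cleaning. With the forked clip remover from the tray, slide its prongs in under the spring clip from the clip's open end until the notch of the fork meets the shaft and the clip is sprung wide open, lift the clip straight up off the shaft on the fork (do not pull it off with the fingers), and lay remover and clip together back in the steel tray, to one side. Then lift the rotor off its shaft and stand it flat, hub up, in the tray beside them, leaving the other things on the bench where they are.

Things in the scene. Friction and masses are not known exactly. Their poses are not given: they have to be found in the camera images.
- pump_head: Small bench roller pump lying face up, fixed: white housing 150 x 140 mm, top 40 mm above the bench; white curved track (outer radius 60 mm, top 69 mm above the bench) round the back of the rotor. Origin on the shaft axis at bench level; x points to the pump's back, z up.
- shaft_top (a point): Top centre of the pump's upright steel shaft, 12 mm thick, 123 mm above the bench. The spring clip sits in a groove (6.4 mm thick, 103 to 114.5 mm above the bench); the 12 mm head above it keeps the closed clip from being lifted off.
- rotor_hub (a point): Loose roller rotor on the shaft, 0.2 to 0.34 kg: two grey discs of 92 mm diameter, four white rollers between, on top a black fluted hub, 58 mm diameter, 20 mm high. The point is the hub's centre, 42 mm above the rotor's underside; upper disc's face 10 mm below the point. Bore 13.2 mm: with the clip gone it lifts straight off; raise it 84 mm to clear the shaft. x points to the two stop pins.
- hub_boss (a point): Top centre of the steel boss (17.6 mm diameter) that stands 10 mm out of the rotor hub's flat top. The clip lies on it, so there is a 10 mm gap between hub top and clip. Behind the clip's bow two steel stop pins stand 22 mm out of the hub, 25 mm from the shaft: they take the push of the fork.
- clip_eye (a point): Spring clip of steel strip 9 mm high, 4 mm thick, 56 mm long, lying level round the shaft, 70 g. The point is on the shaft axis, 4.5 mm above the clip's underside. x points from the open mouth to the closed bow: the bow ends 21 mm along +x, the flared arm ends lie 35 mm along -x, 32 mm apart, narrowing to 3 mm in front of the shaft.
- clip_left (a joint): Spread of the clip's left arm (+y side of the clip), rad: 0 closed on the shaft; about 0.48 with the fork fully in. A spring (about 0.04 N m when closed, 0.14 N m at 0.48) shuts it.
- clip_right (a joint): The same for the right arm (-y side).
- fork_handle (a point): Forked clip remover lying flat in the tray, 148 mm long, 0.13 kg: black plastic handle 90 mm long, 20 mm wide (26 mm at a collar 39 to 47 mm towards the fork), 22 mm high, and a steel fork. The point is the handle's centre, 11 mm above its underside. x points along the tool to the prongs, z up. Prong tips 103 mm, notch bottom 85 mm along +x.
- fork_notch (a point): Bottom of the fork's notch, mid-plane of its flat plate (42 mm wide, 3 mm thick), 85 mm along +x and 2.5 mm below the handle's centre. Notch 20.6 mm wide, 18 mm deep; on each side a rib stands 15.5 mm above the plate (3.5 mm above the handle's top) and thins to a wedge at the tip (25.2 mm over both ribs, 23.4 mm at the tips).
- fork_tip (a point): Midway between the prong tips, mid-plane of the plate. Fully in, the plate lies in the gap under the clip, the ribs between shaft and clip arms, and the notch bottom touches the boss, 8.8 mm before the shaft axis; pushing it in takes 10 to 16 N (smooth steel). Keep the plate's mid-plane 4 to 8 mm below the clip's underside. The clip then grips the ribs and rises with the fork.
- tray: Open steel tray, fixed, outside 180 mm (its x) x 210 mm (its y), walls 16 mm high and 3 mm thick, floor 2 mm thick. Origin at the centre of its underside.
- beaker_b: Large glass beaker, fixed, 107 x 113 mm, 119 mm tall, with thin tubes hanging into it, between pump and tray: carry things over it with room to spare. Origin at the centre of its underside.
- beaker_s: Small glass beaker, 61 mm wide, 56 mm tall; leave it. Origin at the centre of its underside.
- timer: White bench timer, 58 x 66 x 20 mm; leave it. Origin at the centre of its underside.
- spare_coil: Coil of clear tube, 67 mm wide, 21 mm tall; leave it. Origin at the centre of its underside.
- screwdriver: Screwdriver with black handle, 178 mm long; leave it. Origin at the centre of its underside.
- vial_0: Vial with white cap, 24 mm wide, 56 mm tall; leave it. Origin at the centre of its underside.

How it is judged:
By the outcome, as a careful person would: the job done as asked, in the order asked, and still so for the second after the job is handed in, with the robot touching nothing.
It also fails if it takes over 72 s, if anything falls off the work surface, if the arm or the gripper's body presses on something with over 40 N, if the wrist force passes 120 N, or if a joint passes its speed limit or range.

## Robot

A 7-joint arm with a two-finger parallel gripper is mounted at the origin on a cart in front of the work surface, level with it; the furniture and walls round the work are solid. World frame = base frame: x ahead of the robot, y to its left, z up, the work surface at z = 0. Lengths are in mm, angles in rad, forces in N, time in s.
With the tool pointing down it reaches from about 425 to 950 mm from the base axis. Payload 4.7 kg.
Tool frame: the origin (TCP) lies at the centre of the arm's flange, where the gripper is bolted on; the fingertips stand 173 mm ahead of it and the grasp point (between the pads) lies 155 mm ahead of it; z points along the fingers, y is the line along which they close (so a half turn about z gives the same grasp; the last joint's range is limited). The gripper opens to 85 mm and grips with 20 to 120 N. Pads are 22 mm wide; open, the fingers measure 114 mm over their backs; the gripper's body (76 mm by 85 mm) begins 54 mm behind the grasp point. The pads swing forward as they close: fully open they stand 13 mm farther back than shut.
Start: joints at [-1.316, 0.469, -0.049, 1.532, 0.024, 1.141, -0.082], TCP at [188.965, 648.014, 404.735] pointing down, gripper open.
Joint ranges: [-2.59, 2.59], [-0.33, 1.99], [-1.39, 1.29], [0.1, 2.45], [-1.04, 4.18], [0.21, 1.99], [-2.66, 2.66]. Speed limits (rad/s): [2.57, 2.57, 3.14, 3.14, 3.14, 3.14, 3.14].

## Interface

Orientations are given as a unit quaternion [w, x, y, z].
In Python, from plant import arm, eyes gives the robot as it stands.
- The arm moves only by the shell command python3 -m crank 'ROWS' [FORCE]. ROWS is JSON, a list of rows, each a list of 7 numbers: the turn, a rotation vector about the tool's x, y, z in degrees, then the shift along the tool's x, y, z in m, then the closure, from -1 (fully open) to 1 (shut). A call has 1 to 5 rows; each row is the pose to reach, as a shift and turn from the pose commanded when the call began, along the tool's axes at that moment; what a row does not reach only later rows make up. A row lasts 1/10 s, in which the tool goes at most 50 mm and 8.59 degrees, less where a joint would pass 70% of its speed; a pose out of reach is approached as far as the arm can. A call with a gripper value outside its range is refused whole. The fingers move at their own pace and stop on an object; FORCE is the grip in N (left out, the last holds). Time passes only in rows, so rows that repeat a pose let the fingers close. It gives the time, the measured TCP pose, the force, the opening and the grip force at its end, in the units of the state.
- arm.get_obs(): the state, without advancing time (a new reading comes with each control period).
- eyes.camera(name): name is "side" or "top" or "wrist"; returns the picture (400x640x3 uint8, red, green, blue); there is no depth.
- eyes.camera_info(name): a dict with "intrinsics" (3x3 intrinsics, pixels), "dist_coeffs" ([k1, k2, p1, p2, k3] as OpenCV has them; the pictures are not rectified), "view" (4x4, takes a point from world to camera coordinates). Camera axes: x right, y up, looking along -z (the intrinsics and any distortion apply to the point x, -y, -z); pixel columns grow to the right and rows downward; lengths in mm; the calibration is good to about 2 mm. A picture is of the moment at which its call begins: read the wrist's pose just before it. camera_info takes no time and is no camera call; for the wrist camera it gives the pose at the moment of the call.
- arm.job_done(): hands the job in; it is judged then, once.
The state is a dict: "time_s": time; "joint_pos": joint angles; "dq": joint speeds; "joint_efforts": joint torques, N m; "tcp_pos": TCP position; "tool_rot": TCP orientation; "force": force on the tool from outside, world axes, zero at the start; "ft_torque": the same for the moment, N m; "gripper_width": opening from 0.0 (shut) to 1.0 (fully open); "grasp_force": force on a finger pad.
Only numpy, scipy, OpenCV 4.12 (cv2) and the standard library are available. Lean on these libraries where they do the work, as an engineer would, in place of code of your own. Each camera call takes 0.05 s, during which the arm holds its last target. There are 200 camera calls.

## Working session

There is one attempt and no reset: what is moved stays moved. The work goes in short steps, Python scripts to look and compute and a shell command to move; the robot and the scene stay as the last step left them, time stands still between calls to the robot, and variables do not carry over. Pictures are saved under pics/ and viewed, at most 10 in all, crops included, and the job is handed in when it is done.

```bash
mkdir -p pics; ls; cat > h.py <<'E'
import numpy as np, cv2
from plant import arm, eyes
def snap(n,f=None):
    info=eyes.camera_info(n); im=eyes.camera(n)
    if f: cv2.imwrite('pics/'+f,im[:,:,::-1])
    return im,info
def ray(info,px):
    K=np.array(info['intrinsics'],float);d=np.array(info['dist_coeffs'],float);V=np.array(info['view'],float)
    u=cv2.undistortPoints(np.array([[px]],float),K,d)[0,0]
    r=V[:3,:3].T@np.array([u[0],-u[1],-1]); return -V[:3,:3].T@V[:3,3], r/np.linalg.norm(r)
def onz(info,px,z):
    o,r=ray(info,px); return o+r*(z-o[2])/r[2]
def proj(info,P):
    V=np.array(info['view'],float);K=np.array(info['intrinsics'],float);d=np.array(info['dist_coeffs'],float)
    p=V[:3,:3]@np.array(P,float)+V[:3,3]; 
    return cv2.projectPoints(np.array([[p[0],-p[1],-p[2]]]),np.zeros(3),np.zeros(3),K,d)[0][0,0]
def two(i1,p1,i2,p2):
    a,r=ray(i1,p1);b,s=ray(i2,p2);t=np.linalg.lstsq(np.c_[r,-s],b-a,rcond=None)[0]
    return (a+t[0]*r+b+t[1]*s)/2, np.linalg.norm(a+t[0]*r-b-t[1]*s)
E
python3 - <<'E'
from h import *
import pickle
o=arm.get_obs();print({k:np.round(v,3) for k,v in o.items()})
ims=[]; 
for n in['side','top','wrist']:
    im,i=snap(n,n+'0.png'); pickle.dump(i,open(n+'.pkl','wb')); print(n,np.round(ray(i,(320,200)),2))
E
```

```text
pics
{'time_s': np.float64(0.0), 'joint_pos': array([-1.316,  0.469, -0.049,  1.534,  0.024,  1.141, -0.082]), 'dq': array([-0.001, -0.   ,  0.001,  0.002, -0.001, -0.001, -0.001]), 'joint_efforts': array([-0.0000e+00, -5.1030e+01, -4.7000e-02, -2.3772e+01,  1.1000e-02,
        8.0000e-03,  0.0000e+00]), 'tcp_pos': array([188.91 , 647.772, 403.628]), 'tool_rot': array([-0.   ,  0.141,  0.99 , -0.001]), 'force': array([0.168, 0.284, 0.13 ]), 'ft_torque': array([-0.019, -0.051, -0.011]), 'grasp_force': np.float64(0.0), 'gripper_width': np.float64(0.996)}
side [[ 1.75590e+02  1.16894e+03  6.26230e+02]
 [ 2.40000e-01 -8.70000e-01 -4.20000e-01]]
top [[ 3.35120e+02  5.29800e+01  1.47313e+03]
 [ 9.00000e-02  0.00000e+00 -1.00000e+00]]
wrist [[ 1.2257e+02  6.6737e+02  3.7314e+02]
 [ 2.7000e-01 -6.0000e-02 -9.6000e-01]]
```

View pics.

View pics/top0.png

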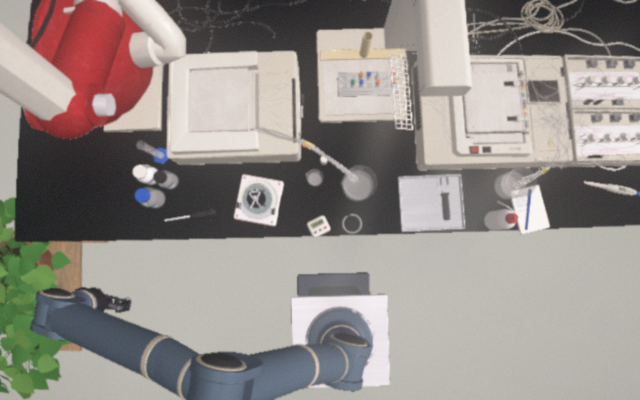

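View pics/side0.png

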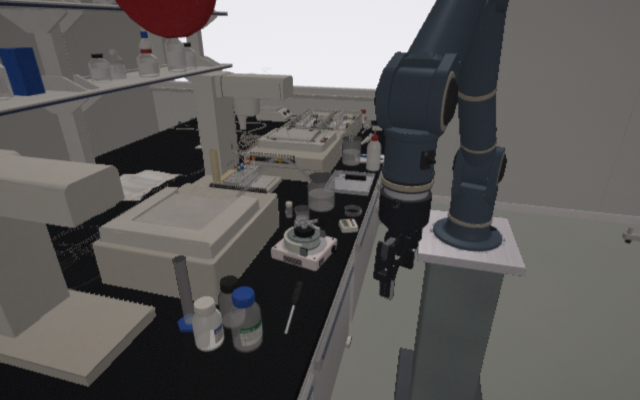

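Top view: pump at about (259,199) with the clip mouth roughly toward the lower left or right, tray at (432,203), remover upright in the picture at (446,206), beaker_b at (358,182), screwdriver (190,215), timer (318,226), coil (352,224).

```bash
python3 - <<'E'
from h import *
import pickle
i=pickle.load(open('top.pkl','rb'))
for n,p,z in [('shaft',(257,198),123),('pumpc',(259,199),40),('tray tl',(398,176),16),('tray br',(466,230),16),('tray tr',(464,174),16),('fork top',(445,190),22),('fork bot',(447,220),22),('beaker_b',(358,183),119),('beaker bot',(360,184),0),('bs',(314,177),56),('bench edge',(300,239),0)]:
    print(n,np.round(onz(i,p,z)))
im=cv2.imread('pics/top0.png')
a=cv2.resize(im[165:245,225:295],None,fx=6,fy=6,interpolation=3);b=cv2.resize(im[165:245,395:471],None,fx=5,fy=6,interpolation=3)
cv2.imwrite('pics/c1.png',np.hstack([a,b])[:, :800])
E
```

```text
shaft [471. 248. 123.]
pumpc [476. 254.  40.]
tray tl [ 543. -210.   16.]
tray br [ 356. -431.   16.]
tray tr [ 544. -435.   16.]
fork top [ 491. -365.   22.]
fork bot [ 391. -367.   22.]
beaker_b [510. -66. 119.]
beaker bot [521. -83.   0.]
bs [541.  71.  56.]
bench edge [342. 124.   0.]
```

View pics/c1.png

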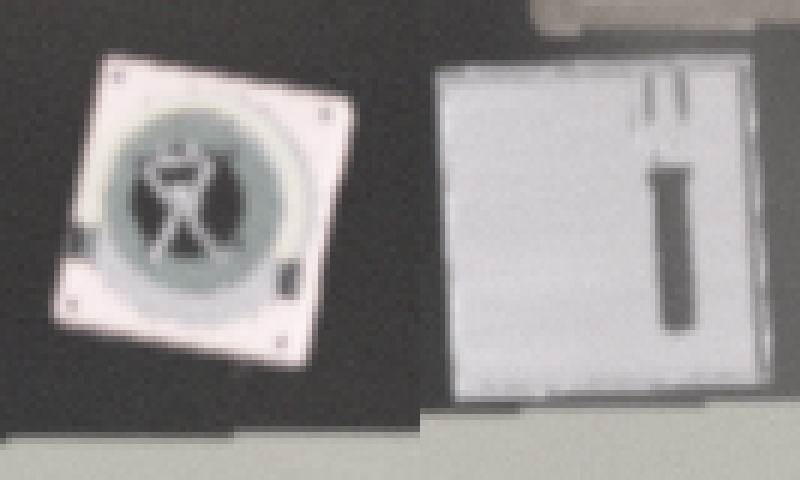

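```bash
cat >> h.py <<'E'
from scipy.spatial.transform import Rotation as Ro
def R():
    o=arm.get_obs();q=o['tool_rot'];return np.array(o['tcp_pos']),Ro.from_quat([q[1],q[2],q[3],q[0]])
def tgt(yaw): # tool down, tool x at world -x rotated by yaw (fork direction = world heading yaw)
    c,s=np.cos(np.radians(yaw)),np.sin(np.radians(yaw))
    return Ro.from_matrix(np.array([[-c,-s,0],[-s,c,0],[0,0,-1]]).T.T)
def go(p,yaw):
    q,r=R(); t=Ro.from_matrix(np.c_[[-np.cos(np.radians(yaw)),-np.sin(np.radians(yaw)),0],[-np.sin(np.radians(yaw)),np.cos(np.radians(yaw)),0],[0,0,-1]])
    d=r.inv().apply(np.array(p)-q)/1000; v=(r.inv()*t).as_rotvec(degrees=True)
    print('turn',v.round(2),'shift',d.round(4),'rows',np.ceil(np.linalg.norm(d)/.05),np.ceil(np.linalg.norm(v)/8.59))
E
python3 -c "
from h import *
go((450,250,380),0)"
```

```text
turn [-9.000e-02 -1.000e-02 -1.626e+01] shift [-0.362  -0.3088  0.0244] rows 10.0 2.0
```

```bash
python3 -m crank '[[0,0,-4,-0.036,-0.031,0.002,-1],[0,0,-8,-0.072,-0.062,0.004,-1],[0,0,-12,-0.108,-0.093,0.006,-1],[0,0,-16.3,-0.144,-0.124,0.008,-1],[0,0,-16.3,-0.18,-0.155,0.01,-1]]'; python3 -c "
from h import *
go((450,250,380),0)"
```

```text
time_s: 0.65
tcp_pos: [319.1, 446.9, 394.4]
tool_rot: [-0.0, -0.001, 1.0, -0.0]
force: [1.3, 0.0, 0.1]
gripper_width: 1.003
grasp_force: 0.0
turn [-0.01 -0.01  0.12] shift [-0.1305 -0.1972  0.0145] rows 5.0 1.0
```

```bash
python3 -m crank '[[0,0,0,-0.026,-0.039,0.003,-1],[0,0,0,-0.052,-0.078,0.006,-1],[0,0,0,-0.078,-0.117,0.009,-1],[0,0,0,-0.104,-0.156,0.012,-1],[0,0,0,-0.13,-0.196,0.014,-1]]'; python3 -m crank '[[0,0,0,0,0,0,-1],[0,0,0,0,0,0,-1]]'; python3 - <<'E'
from h import *
import pickle
im,i=snap('wrist','w1.png');pickle.dump(i,open('w1.pkl','wb')); print(proj(i,(471,248,123)))
E
```

```text
time_s: 1.15
tcp_pos: [449.1, 251.2, 380.5]
tool_rot: [-0.0, -0.001, 1.0, 0.0]
force: [0.9, 0.5, 0.5]
gripper_width: 0.999
grasp_force: 0.0
time_s: 1.35
tcp_pos: [449.0, 251.8, 380.5]
tool_rot: [-0.0, 0.001, 1.0, -0.0]
force: [-0.2, 0.3, -0.3]
gripper_width: 0.996
grasp_force: 0.0
[310.6098085  230.67955131]
```

View pics/w1.png

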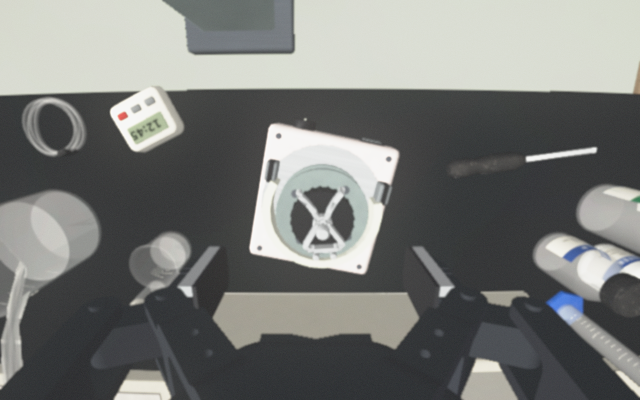

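Wrist view (upside down): pump at (325,200), clip arm ends at about (295,192) and (347,190), shaft around (322,230), pins (318,257) and (335,253).

```bash
python3 - <<'E'
from h import *
im=cv2.imread('pics/w1.png'); cv2.imwrite('pics/c2.png',cv2.resize(im[170:275,265:385],None,fx=5.5,fy=5.5,interpolation=cv2.INTER_CUBIC))
E
```

```text
(no output)
```

View pics/c2.png

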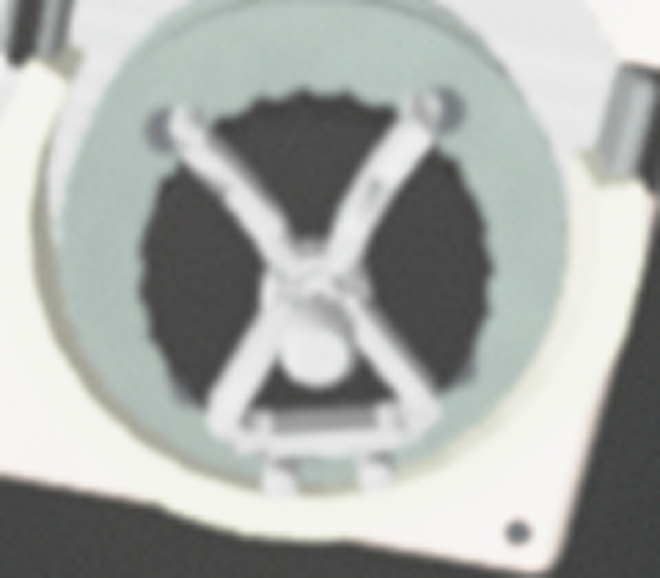

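```bash
python3 - <<'E'
from h import *
import pickle
i=pickle.load(open('w1.pkl','rb'))
f=lambda c,z:onz(i,(265+c[0]/5.5-.4,170+c[1]/5.5-.4),z)
s=f((317,352),123);a=f((180,110),112);b=f((430,102),112);c=f((222,418),112);d=f((430,414),112);p=f((281,475),115);q=f((377,470),115)
for n in 'sabcdpq':print(n,eval(n).round(1))
ang=lambda u,v:np.degrees(np.arctan2(v[1]-u[1],v[0]-u[0]))
print(np.linalg.norm(a-b),np.linalg.norm(c-d),np.linalg.norm((a+b)/2-s),np.linalg.norm((p+q)/2-s))
print('yaws arms->shaft',ang((a+b)/2,s),'arms->bow',ang((a+b)/2,(c+d)/2),'pins',ang(s,(p+q)/2),'perp',ang(a,b)-90, ang(c,d)-90)
h1=f((142,280),93);h2=f((493,280),93);print('hub',h1,h2)
print(f((317,100),93))
E
```

```text
s [473.6 257.5 123. ]
a [439.1 237.1 112. ]
b [437.9 274.5 112. ]
c [489.4 242.8 112. ]
d [488.7 275.8 112. ]
p [497.8 252.1 115. ]
q [497.  267.3 115. ]
37.50855226709959 32.98377281306054 36.841008279375906 25.232658059491303
yaws arms->shaft 2.8403652974070996 arms->bow 3.9332566926133907 pins 5.241078215345555 perp 1.8098258218679604 1.1044128985103185
hub [473.01280387 228.957616    93.        ] [473.09921015 287.57964282  93.        ]
[442.15357782 258.03094994  93.        ]
```

```bash
python3 -m crank '[[0,0,0,0,-0.048,-0.01,-1],[0,0,0,0,-0.096,-0.02,-1],[0,0,0,0,-0.145,-0.03,-1],[0,0,0,0,-0.194,-0.04,-1],[0,0,0,0,-0.243,-0.04,-1]]' && python3 -m crank '[[0,0,0,0,-0.05,0,-1],[0,0,0,0,-0.1,0,-1],[0,0,0,0,-0.15,0,-1],[0,0,0,0,-0.2,0,-1],[0,0,0,0,-0.25,0,-1]]' && python3 -m crank '[[0,0,0,0,-0.045,0.02,-1],[0,0,0,0,-0.09,0.04,-1],[0,0,0,0,-0.12,0.08,-1],[0,0,0,0,-0.12,0.11,-1],[0,0,0,0,-0.12,0.11,-1]]'; python3 - <<'E'
from h import *
import pickle
im,i=snap('wrist','w2.png');pickle.dump(i,open('w2.pkl','wb')); print(proj(i,(441,-366,24)))
E
```

```text
time_s: 1.9
tcp_pos: [448.6, 10.0, 422.2]
tool_rot: [0.002, -0.003, 1.0, 0.001]
force: [1.2, -0.0, 0.7]
gripper_width: 1.001
grasp_force: 0.0
time_s: 2.4
tcp_pos: [449.5, -240.0, 420.9]
tool_rot: [0.0, -0.003, 1.0, 0.0]
force: [1.8, 0.9, 0.5]
gripper_width: 0.995
grasp_force: 0.0
time_s: 2.9
tcp_pos: [448.9, -357.9, 306.3]
tool_rot: [-0.004, -0.001, 1.0, 0.003]
force: [-0.6, 1.2, 0.7]
gripper_width: 0.997
grasp_force: 0.0
[304.2130468  190.30172286]
```

View pics/w2.png

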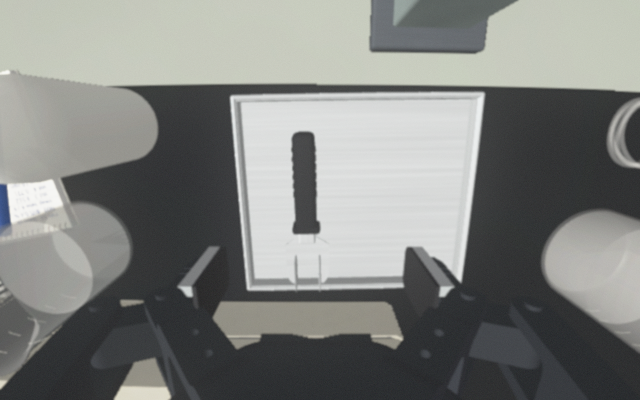

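Handle spans rows 132–233 at column ~305, collar at (306,227), prongs reach (309,290); tray inside about columns 240–475.

```bash
python3 - <<'E'
from h import *
import pickle
i=pickle.load(open('w2.pkl','rb'));im=cv2.imread('pics/w2.png').max(2)
m=((im<70)*255).astype(np.uint8);m[:115]=0;m[245:]=0;m[:,:265]=0;m[:,345:]=0
ys,xs=np.nonzero(m);print(xs.min(),xs.max(),ys.min(),ys.max())
g=lambda y0,y1:(xs[(ys>=y0)&(ys<y1)].mean(),(y0+y1)/2)
A=onz(i,g(137,147),24);B=onz(i,g(205,215),24);yaw=np.degrees(np.arctan2(*(B-A)[1::-1][:2])) 
yaw=np.degrees(np.arctan2(B[1]-A[1],B[0]-A[0]))
E1=onz(i,(303,ys.min()),18);E2=onz(i,(306,ys.max()+1),24)
print('axis',A,B,'yaw',yaw,'ends',E1,E2,np.linalg.norm(E1-E2))
for z in(16,):
  for p in[(231,96),(484,93),(462,290),(247,291)]:print('tray',onz(i,p,z).round())
q,r=R();print(q, r.as_matrix().round(3))
E
```

```text
295 318 133 231
axis [ 399.35538324 -359.55028479   24.        ] [ 459.01860003 -360.88824139   24.        ] yaw -1.2846511479110485 ends [ 392.27535809 -366.91500859   18.        ] [ 479.97821315 -364.6404947    24.        ] 87.93727423308651
tray [ 362. -427.   16.]
tray [ 358. -214.   16.]
tray [ 546. -208.   16.]
tray [ 546. -424.   16.]
[ 449.75642689 -358.17346003  308.81849694] [[-1.    -0.003 -0.004]
 [-0.003  1.     0.003]
 [ 0.004  0.003 -1.   ]]
```

```bash
python3 - <<'E'
from h import *
import pickle
i=pickle.load(open('w2.pkl','rb'));im=cv2.imread('pics/w2.png').max(2).astype(int)
for y in(140,160,180,200,215,227): print(y,im[y,286:322])
m=im<110; 
P=[]
for y in(140,150,160,170,180,190,200,210,215):
    x=np.nonzero(m[y,285:322])[0]+285; P.append(onz(i,((x.min()+x.max())/2,y),24)); print(x.min(),x.max(),P[-1].round(1))
P=np.array(P);k=np.polyfit(P[:,0],P[:,1],1);print('yaw',np.degrees(np.arctan(k[0])),'y at 460',np.polyval(k,460))
E
```

```text
140 [221 223 222 222 211 162 106  76  74  75  77  76  76  74  76  75  76  74
  73  75  75  74  74  74  72  67  66  79 142 202 221 221 221 220 219 220]
160 [218 221 221 220 211 168 112  84  76  73  76  75  71  75  75  71  73  75
  75  73  76  73  72  71  73  69  66  67  81 131 187 218 223 221 222 222]
180 [219 220 219 220 219 219 198 150  97  75  74  74  75  73  72  72  73  72
  72  73  71  73  73  73  72  69  70  65  73 119 179 215 221 221 220 220]
200 [222 221 221 220 221 220 220 202 144  89  70  73  72  73  72  70  70  69
  73  69  73  71  72  70  72  71  69  65  71 103 161 212 222 222 221 222]
215 [219 219 219 219 220 218 219 220 199 136  80  72  71  71  72  72  71  70
  71  71  73  70  69  71  71  71  66  67  65  80 140 201 220 219 219 219]
227 [221 221 222 221 222 211 165 106  71  65  68  70  70  71  70  73  72  71
  71  72  71  70  68  69  69  69  67  67  69  68  65  67  69 103 160 208]
292 313 [ 397.7 -367.2   24. ]
292 314 [ 406.  -366.8   24. ]
293 314 [ 414.5 -366.4   24. ]
293 314 [ 423.1 -366.5   24. ]
294 314 [ 431.8 -366.1   24. ]
295 315 [ 440.7 -365.3   24. ]
295 315 [ 449.8 -365.4   24. ]
296 315 [ 459. -365.   24.]
296 315 [ 463.7 -365.    24. ]
yaw 1.9596485258174678 y at 460 -364.99910488367937
```

```bash
python3 -c "
from h import *
go((456,-365.2,180),1.5)"
```

```text
turn [ 0.19 -0.22 -1.3 ] shift [-0.0067 -0.0075  0.1288] rows 3.0 1.0
```

```bash
python3 -m crank '[[0.2,-0.2,-1.3,-0.0067,-0.0075,0.03,0],[0.2,-0.2,-1.3,-0.0067,-0.0075,0.06,0],[0.2,-0.2,-1.3,-0.0067,-0.0075,0.09,0],[0.2,-0.2,-1.3,-0.0067,-0.0075,0.115,0],[0.2,-0.2,-1.3,-0.0067,-0.0075,0.129,0]]' 90; python3 -m crank '[[0,0,0,0,0,0,0],[0,0,0,0,0,0,0.3],[0,0,0,0,0,0,0.6],[0,0,0,0,0,0,1],[0,0,0,0,0,0,1]]' 90;python3 -m crank '[[0,0,0,0,0,0,1],[0,0,0,0,0,0,1],[0,0,0,0,0,0,1]]'
```

```text
time_s: 3.45
tcp_pos: [457.3, -365.9, 181.8]
tool_rot: [0.002, -0.014, 1.0, -0.001]
force: [-0.1, 0.4, 0.1]
gripper_width: 0.497
grasp_force: 0.0
time_s: 3.95
tcp_pos: [456.6, -368.0, 183.9]
tool_rot: [0.004, -0.012, 1.0, -0.002]
force: [-0.8, 1.1, 6.3]
gripper_width: 0.205
grasp_force: 88.9
time_s: 4.25
tcp_pos: [456.6, -368.0, 183.9]
tool_rot: [0.004, -0.012, 1.0, -0.002]
force: [-0.2, 0.8, 7.5]
gripper_width: 0.206
grasp_force: 88.9
```

```bash
python3 -m crank '[[0,0,0,0,0,-0.02,1],[0,0,0,0,0,-0.06,1],[0,0,0,0,0,-0.11,1],[0,0,0,0,0,-0.15,1],[0,0,0,0,0,-0.15,1]]';  python3 - <<'E'
from h import *
import pickle
im,i=snap('wrist','w3.png');pickle.dump(i,open('w3.pkl','wb'))
q,r=R();print(q,r.as_matrix().round(3));s,j=snap('side');pickle.dump(j,open('side.pkl','wb'))
c=proj(j,(q[0]-20,q[1],q[2]-165)).astype(int);print(c)
cv2.imwrite('pics/c3.png',np.vstack([im[150:400,120:520],cv2.resize(s[c[1]-42:c[1]+42,c[0]-67:c[0]+67],(400,250),interpolation=2)])[:,:,::-1])
E
```

```text
time_s: 4.75
tcp_pos: [456.0, -368.9, 338.5]
tool_rot: [0.007, -0.011, 1.0, -0.005]
force: [0.3, -0.3, -0.7]
gripper_width: 0.206
grasp_force: 88.3
[ 455.45781678 -367.82371318  335.3842308 ] [[-1.    -0.023  0.01 ]
 [-0.023  1.    -0.007]
 [-0.01  -0.007 -1.   ]]
[356 142]
```

View pics/c3.png

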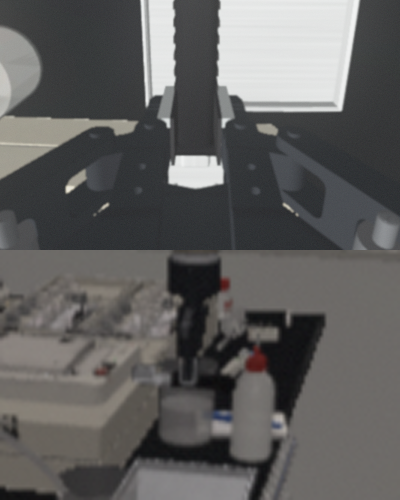

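Wrist crop shows the handle centred between the pads (column ~196, collar end at row 155) with plate ahead; the side crop shows the tool hanging level. Use the held handle to calibrate the camera's lateral bias.

```bash
python3 - <<'E'
from h import *
import pickle
im=cv2.imread('pics/w3.png').max(2).astype(int);i=pickle.load(open('w3.pkl','rb'))
q=np.array([455.45781678,-367.82371318,335.3842308])
Rm=np.array([[-1,-.023,.01],[-.023,1,-.007],[-.01,-.007,-1]])
for y in(165,180,195,210,225,240):
    x=np.nonzero(im[y,270:370]<95)[0]+270
    # longest run
    r=max(np.split(x,np.nonzero(np.diff(x)>1)[0]+1),key=len)
    P=onz(i,((r[0]+r[-1])/2,y),q[2]-160); print(y,r[0],r[-1],P.round(1),'tool',(Rm.T@(P-q)).round(1))
E
```

```text
165 296 337 [ 410.9 -371.   175.4] tool [ 46.3  -1.  159.6]
180 296 336 [ 417.7 -371.1  175.4] tool [ 39.4  -1.2 159.6]
195 296 336 [ 424.8 -370.9  175.4] tool [ 32.3  -1.2 159.7]
210 296 336 [ 432.1 -370.7  175.4] tool [ 25.   -1.2 159.8]
225 296 336 [ 439.6 -370.5  175.4] tool [ 17.5  -1.2 159.9]
240 295 336 [ 447.4 -370.6  175.4] tool [  9.7  -1.4 159.9]
```

```bash
python3 -m crank '[[0,0,0,0.0,0.02,-0.045,1],[0,0,0,0.005,0.045,-0.085,1],[0,0,0,0.01,0.085,-0.11,1],[0,0,0,0.015,0.13,-0.12,1],[0,0,0,0.015,0.175,-0.12,1]]' && python3 -m crank '[[0,0,0,0,0.045,0,1],[0,0,0,0,0.09,0,1],[0,0,0,0,0.135,0,1],[0,0,0,0,0.18,0,1],[0,0,0,0,0.225,0,1]]' && python3 -m crank '[[0,0,0,0,0.045,0,1],[0,0,0,0,0.09,0,1],[0,0,0,0,0.135,0,1],[0,0,0,0,0.18,0,1],[0,0,0,-0.01,0.22,0.01,1]]';  python3 -c "
from h import *
go((485,303,320),1.5)"
```

```text
time_s: 5.35
tcp_pos: [434.7, -190.8, 451.2]
tool_rot: [0.002, -0.011, 1.0, -0.002]
force: [1.3, 0.7, -2.0]
gripper_width: 0.206
grasp_force: 88.5
time_s: 5.85
tcp_pos: [429.3, 34.7, 448.7]
tool_rot: [0.0, -0.012, 1.0, -0.002]
force: [1.1, 0.3, -1.4]
gripper_width: 0.208
grasp_force: 88.5
time_s: 6.35
tcp_pos: [433.9, 255.4, 438.7]
tool_rot: [0.001, -0.013, 1.0, -0.002]
force: [0.4, -0.3, -0.6]
gripper_width: 0.206
grasp_force: 88.5
turn [-0.19  0.12 -0.02] shift [-0.052   0.0466  0.1187] rows 3.0 1.0
```

```bash
python3 -m crank '[[0,0,0,-0.013,0.012,0.03,1],[0,0,0,-0.026,0.024,0.06,1],[0,0,0,-0.039,0.035,0.09,1],[0,0,0,-0.052,0.0466,0.119,1],[0,0,0,-0.052,0.0466,0.119,1]]' && python3 -m crank '[[0,0,0,0,0,0,1],[0,0,0,0,0,0,1],[0,0,0,0,0,0,1]]';  python3 - <<'E'
from h import *
import pickle
im,i=snap('wrist','w4.png');pickle.dump((i,R()[0],R()[1].as_matrix()),open('w4.pkl','wb'))
print(proj(i,(473.6,257.5,123)))
cv2.imwrite('pics/c4.png',cv2.resize(im[110:330,200:480],None,fx=2.7,fy=2.7,interpolation=cv2.INTER_CUBIC)[:,:,::-1])
E
```

```text
time_s: 6.85
tcp_pos: [485.6, 300.6, 314.4]
tool_rot: [-0.003, -0.012, 1.0, -0.005]
force: [-0.4, -1.0, -1.0]
gripper_width: 0.205
grasp_force: 88.5
time_s: 7.15
tcp_pos: [486.5, 300.1, 322.0]
tool_rot: [0.003, -0.011, 1.0, -0.001]
force: [0.5, 0.4, -0.9]
gripper_width: 0.206
grasp_force: 88.5
[245.0117084 209.4560985]
```

View pics/c4.png

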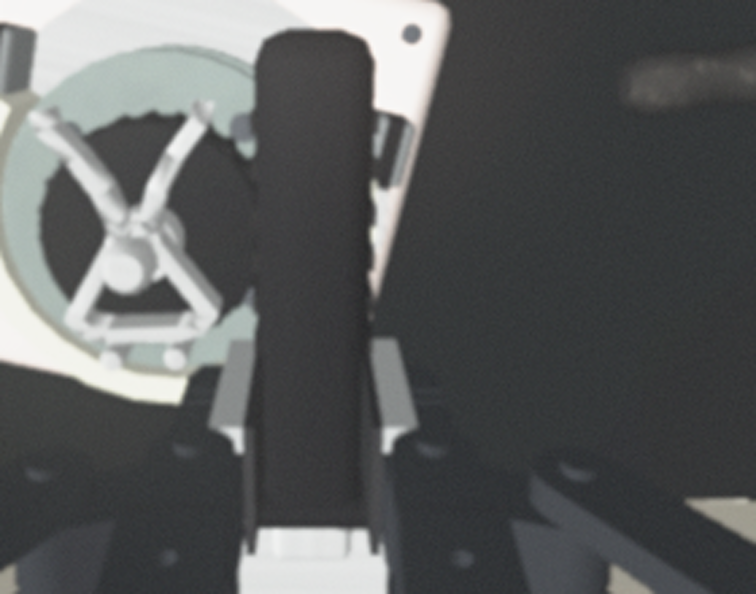

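Shaft top at crop (127,267), clip arm ends (42,113)/(207,106), bow corners (75,325)/(213,315), pins (112,360)/(175,357); handle spans columns 256–374.

```bash
python3 - <<'E'
from h import *
import pickle
i,q,M=pickle.load(open('w4.pkl','rb'))
f=lambda c,z:onz(i,(200+c[0]/2.7-.3,110+c[1]/2.7-.3),z)
T=lambda P:(M.T@(P-q)).round(1)
ang=lambda u,v:np.degrees(np.arctan2(v[1]-u[1],v[0]-u[0]))
print(q,M.round(3).tolist())
s=f((127,267),123);a=f((38,115),112);b=f((208,107),112);c=f((73,325),112);d=f((213,316),112);p=f((112,360),115);r=f((175,357),115)
for n in 'sabcdpr':print(n,eval(n).round(1),T(eval(n)))
print(np.linalg.norm(a-b),np.linalg.norm(c-d),np.linalg.norm((p+r)/2-s),'yaw',ang((a+b)/2,s),ang((a+b)/2,(c+d)/2),ang(s,(p+r)/2),ang(a,b)-90,ang(c,d)-90,ang(p,r)-90)
z=q[2]-160
for y in(100,200,300):
    P=f((315,y),z);print('handle',P.round(1),T(P))
print('hend',T(f((315,30),z)),'collar end',T(f((315,525),z)))
E
```

```text
[486.47227251 300.09406998 321.96472173] [[-1.0, -0.023, 0.005], [-0.023, 1.0, -0.002], [-0.005, -0.002, -1.0]]
s [473.  258.6 123. ] [ 15.5 -40.8 199. ]
a [441.4 237.3 112. ] [ 47.6 -61.3 209.8]
b [438.8 275.5 112. ] [ 49.3 -23.1 209.8]
c [491.7 242.2 112. ] [ -2.8 -57.5 210.1]
d [488.5 276.1 112. ] [ -0.3 -23.6 210. ]
p [499.2 252.  115. ] [-10.5 -47.9 207.1]
r [498.  267.2 115. ] [ -9.7 -32.7 207.1]
38.230753353826735 33.97188945369508 26.836251067031125 yaw 3.7768928812601477 3.1691288702348093 2.402625474159263 3.8724771783324456 5.450370121715125 4.547434570676998
handle [431.4 299.  162. ] [ 55.9   0.6 159.7]
handle [447.7 299.4 162. ] [ 39.6   0.6 159.8]
handle [465.3 299.9 162. ] [ 22.    0.6 159.9]
hend [ 66.8   0.5 159.6] collar end [-22.9   0.7 160.1]
```

```bash
python3 -c "
from h import *
go((349,250.8,330),3.4)"
```

```text
turn [-0.13  0.3  -2.08] shift [ 0.1385 -0.0461 -0.0087] rows 3.0 1.0
```

```bash
python3 -m crank '[[0,0,-1,0.03,-0.01,-0.008,1],[0,0,-2.1,0.06,-0.02,-0.009,1],[0,0,-2.1,0.09,-0.03,-0.009,1],[0,0,-2.1,0.12,-0.04,-0.009,1],[0,0,-2.1,0.1385,-0.046,-0.009,1]]' && python3 -m crank '[[0,0,0,0,0,0.01,1],[0,0,0,0,0,0.02,1],[0,0,0,0,0,0.03,1],[0,0,0,0,0,0.036,1],[0,0,0,0,0,0.04,1]]'&& python3 -m crank '[[0,0,0,0,0,0,1],[0,0,0,0,0,0,1],[0,0,0,0,0,0,1],[0,0,0,0,0,0,1],[0,0,0,0,0,0,1]]'; python3 -c "
from h import *
print(R()[1].as_matrix().round(4))
go((349,250.8,270.7),3.4)"
```

```text
time_s: 7.7
tcp_pos: [346.9, 250.1, 330.0]
tool_rot: [0.002, -0.03, 1.0, -0.002]
force: [0.5, 1.3, -1.2]
gripper_width: 0.204
grasp_force: 88.5
time_s: 8.2
tcp_pos: [349.7, 251.1, 288.1]
tool_rot: [0.001, -0.03, 1.0, -0.002]
force: [-0.4, 0.0, -1.6]
gripper_width: 0.207
grasp_force: 88.5
time_s: 8.7
tcp_pos: [349.3, 251.1, 289.4]
tool_rot: [0.002, -0.03, 1.0, -0.002]
force: [0.3, 0.2, -0.5]
gripper_width: 0.205
grasp_force: 88.5
[[-0.9982 -0.06    0.0039]
 [-0.06    0.9982 -0.003 ]
 [-0.0038 -0.0032 -1.    ]]
turn [-0.19  0.22  0.04] shift [ 0.0004 -0.0003  0.0187] rows 1.0 1.0
```

```bash
python3 -m crank '[[0,0,0,0,0,0.006,1],[0,0,0,0,0,0.012,1],[0,0,0,0,0,0.0185,1],[0,0,0,0,0,0.0185,1],[0,0,0,0,0,0.0185,1]]' && python3 -m crank '[[0,0,0,-0.005,0,0,1],[0,0,0,-0.01,0,0,1],[0,0,0,-0.015,0,0,1],[0,0,0,-0.017,0,0,1],[0,0,0,-0.017,0,0,1]]'&& python3 -m crank '[[0,0,0,0,0,0,1],[0,0,0,0,0,0.001,1],[0,0,0,0,0,0.002,1],[0,0,0,0,0,0.003,1],[0,0,0,0,0,0.003,1]]'; python3 -c "
from h import *
o=arm.get_obs();print(o['tcp_pos'],o['force'])"
```

```text
time_s: 9.2
tcp_pos: [349.3, 251.0, 270.3]
tool_rot: [0.001, -0.03, 1.0, -0.002]
force: [0.6, 0.8, -1.4]
gripper_width: 0.204
grasp_force: 88.5
time_s: 9.7
tcp_pos: [366.4, 252.0, 270.6]
tool_rot: [0.001, -0.03, 1.0, -0.002]
force: [-0.8, 0.9, -1.0]
gripper_width: 0.205
grasp_force: 88.5
time_s: 10.2
tcp_pos: [366.2, 252.0, 267.6]
tool_rot: [0.002, -0.03, 1.0, -0.002]
force: [-1.0, -0.5, -0.9]
gripper_width: 0.204
grasp_force: 88.5
[366.2009179  251.98663671 267.57900257] [-0.9832672  -0.49026652 -0.87867734]
```

```bash
python3 -m crank '[[0,0,0,-0.001,0,0.001,1],[0,0,0,-0.002,0,0.002,1],[0,0,0,-0.002,0,0.003,1],[0,0,0,-0.002,0,0.003,1],[0,0,0,-0.002,0,0.003,1]]'; python3 -c "
from h import *
o=arm.get_obs();print(o['tcp_pos'],o['force'])"
```

```text
time_s: 10.7
tcp_pos: [367.7, 252.1, 264.5]
tool_rot: [0.001, -0.03, 1.0, -0.002]
force: [-5.1, 0.2, -0.9]
gripper_width: 0.206
grasp_force: 88.6
[367.72870438 252.13250005 264.4574126 ] [-5.05348721  0.22841177 -0.89945382]
```

```bash
python3 -m crank '[[0,0,0,0.002,0,-0.002,1],[0,0,0,0.002,0,-0.004,1],[0,0,0,0.002,0,-0.006,1],[0,0,0,0.001,0,-0.006,1],[0,0,0,-0.001,0,-0.006,1]]';python3 -m crank '[[0,0,0,-0.0005,0,0,1],[0,0,0,-0.001,0,0,1],[0,0,0,-0.001,0,0,1]]'; python3 -c "
from h import *
o=arm.get_obs();print(o['tcp_pos'],o['force'])"
```

```text
time_s: 11.2
tcp_pos: [369.2, 252.1, 270.8]
tool_rot: [0.001, -0.03, 1.0, -0.002]
force: [-1.5, -0.6, -1.1]
gripper_width: 0.205
grasp_force: 88.5
time_s: 11.5
tcp_pos: [370.3, 252.3, 270.7]
tool_rot: [0.002, -0.03, 1.0, -0.002]
force: [-2.4, 0.2, -1.8]
gripper_width: 0.204
grasp_force: 88.5
[370.28936359 252.2692055  270.65815927] [-2.3913308   0.16564873 -1.75218828]
```

```bash
python3 -m crank '[[0,0,0,0,0,0.001,1],[0,0,0,0,0,0.002,1],[0,0,0,0,0,0.003,1],[0,0,0,0,0,0.004,1],[0,0,0,0,0,0.004,1]]'; python3 -c "
from h import *
o=arm.get_obs();print(o['tcp_pos'],o['force'])"
```

```text
time_s: 12.0
tcp_pos: [370.3, 252.5, 267.2]
tool_rot: [0.002, -0.03, 1.0, -0.002]
force: [-4.6, -1.8, 5.2]
gripper_width: 0.21
grasp_force: 89.4
[370.26647639 252.4827209  267.1503969 ] [-4.59354148 -1.75465333  5.19211917]
```

```bash
python3 -m crank '[[0,0,0,0,0,-0.002,1],[0,0,0,0,0,-0.0035,1],[0,0,0,0,0,-0.0035,1],[0,0,0,-0.004,0,-0.0035,1],[0,0,0,-0.008,0,-0.0035,1]]'; python3 -m crank '[[0,0,0,-0.004,0,0,1],[0,0,0,-0.008,0,0,1],[0,0,0,-0.012,0,0,1],[0,0,0,-0.016,0,0,1],[0,0,0,-0.016,0,0,1]]'; python3 -c "
from h import *
o=arm.get_obs();print(o['tcp_pos'],o['force'],o['tool_rot'])"
```

```text
time_s: 12.5
tcp_pos: [377.0, 252.4, 269.5]
tool_rot: [-0.001, -0.03, 1.0, -0.003]
force: [-7.0, -0.1, -0.3]
gripper_width: 0.207
grasp_force: 88.7
time_s: 13.0
tcp_pos: [395.0, 253.7, 270.3]
tool_rot: [0.002, -0.03, 1.0, -0.002]
force: [-1.7, 0.4, -3.2]
gripper_width: 0.203
grasp_force: 88.5
[395.02591966 253.74808708 270.25113975] [-1.65831775  0.42737482 -3.17004887] [ 0.00208691 -0.02973725  0.99955425 -0.00162833]
```

```bash
python3 -m crank '[[0,0,0,-0.003,0,0,1],[0,0,0,-0.006,0,0,1],[0,0,0,-0.006,0,0,1]]'; python3 - <<'E'
from h import *
o=arm.get_obs();print(o['tcp_pos'],o['force'])
im,i=snap('wrist','w5.png');s,_=snap('side','s5.png')
cv2.imwrite('pics/c5.png',np.hstack([cv2.resize(im[230:360,240:400],(400,325),interpolation=2),cv2.resize(s[210:275,265:345],(400,325),interpolation=2)])[:,:,::-1])
E
```

```text
time_s: 13.3
tcp_pos: [401.1, 254.1, 270.5]
tool_rot: [0.002, -0.03, 1.0, -0.001]
force: [-0.8, 0.8, -2.2]
gripper_width: 0.204
grasp_force: 88.4
[401.05693689 254.12464788 270.53093971] [-0.78905856  0.76137022 -2.20726608]
```

View pics/c5.png

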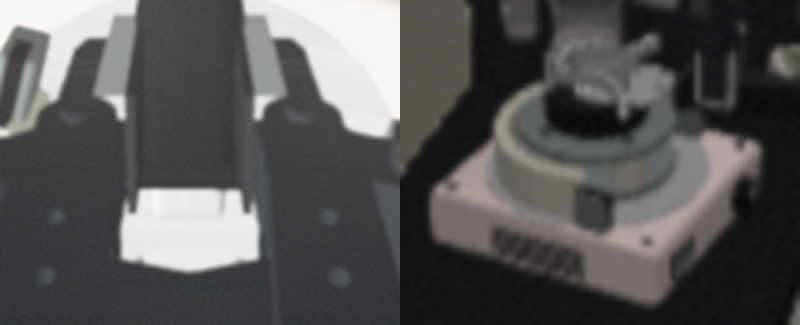

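Side crop: fork in the clip just below its arms at (600,75), fingers at (715,80) clear of the pump; not yet against the boss (force small). Push on until the force rises.

```bash
python3 -m crank '[[0,0,0,-0.001,0,0,1],[0,0,0,-0.002,0,0,1],[0,0,0,-0.003,0,0,1],[0,0,0,-0.004,0,0,1],[0,0,0,-0.004,0,0,1]]';python3 -m crank '[[0,0,0,-0.001,0,0,1],[0,0,0,-0.002,0,0,1],[0,0,0,-0.003,0,0,1],[0,0,0,-0.003,0,0,1],[0,0,0,-0.003,0,0,1]]'
```

```text
time_s: 13.9
tcp_pos: [403.4, 254.3, 270.0]
tool_rot: [0.0, -0.03, 1.0, -0.002]
force: [-4.2, -1.0, -0.3]
gripper_width: 0.204
grasp_force: 88.5
time_s: 14.4
tcp_pos: [404.6, 254.4, 269.5]
tool_rot: [-0.002, -0.031, 1.0, -0.003]
force: [-10.4, -0.8, 1.5]
gripper_width: 0.211
grasp_force: 89.0
```

```bash
python3 -m crank '[[0,0,0,-0.002,0,0,1],[0,0,0,-0.004,0,0,1],[0,0,0,-0.004,0,0,1],[0,0,0,-0.004,0,0,1]]'; python3 - <<'E'
from h import *
print(arm.get_obs()['force'],R()[1].as_matrix().round(4))
im,i=snap('wrist','w6.png');a=cv2.imread('pics/w5.png')
E
```

```text
time_s: 14.8
tcp_pos: [406.1, 254.8, 269.2]
tool_rot: [-0.005, -0.031, 0.999, -0.004]
force: [-18.9, -0.8, 8.7]
gripper_width: 0.208
grasp_force: 89.8
[-18.91085034  -0.76964383   8.73259272] [[-0.998  -0.0625 -0.0106]
 [-0.0624  0.998  -0.0087]
 [ 0.0111 -0.0081 -0.9999]]
```

```bash
python3 -m crank '[[0,0,0,0.003,0,0,1],[0,0,0,0.007,0,0,1],[0,0,0,0.007,0,0,1],[0,0,0,0.007,0,-0.003,1],[0,0,0,0.007,0,-0.006,1]]'; python3 -m crank '[[0,0,0,0,0,-0.004,1],[0,0,0,0,0,-0.008,1],[0,0,0,0,0,-0.012,1],[0,0,0,0,0,-0.016,1],[0,0,0,0,0,-0.02,1]]'
```

```text
time_s: 15.35
tcp_pos: [403.7, 254.0, 276.0]
tool_rot: [0.0, -0.03, 1.0, -0.002]
force: [-5.2, -0.9, -3.5]
gripper_width: 0.21
grasp_force: 88.2
time_s: 15.85
tcp_pos: [404.8, 254.5, 297.1]
tool_rot: [0.003, -0.03, 1.0, -0.001]
force: [0.4, -0.1, -2.5]
gripper_width: 0.206
grasp_force: 88.5
```

```bash
python3 -m crank '[[0,0,0,0,0,-0.008,1],[0,0,0,0,0,-0.016,1],[0,0,0,0,0,-0.024,1],[0,0,0,0,0,-0.034,1],[0,0,0,0,0,-0.044,1]]'; python3 -m crank '[[0,0,0,0,0,-0.01,1],[0,0,0,0,0,-0.02,1],[0,0,0,0,0,-0.02,1]]'; python3 - <<'E'
from h import *
import pickle
print(arm.get_obs()['force'])
im,i=snap('wrist','w7.png');s,j=snap('side','s7.png');pickle.dump(j,open('side.pkl','wb'))
cv2.imwrite('pics/c7.png',np.hstack([cv2.resize(im[230:360,240:400],(300,245),interpolation=2),cv2.resize(s[190:272,250:350],(300,245),interpolation=2)])[:,:,::-1])
E
```

```text
time_s: 16.35
tcp_pos: [404.1, 254.6, 341.4]
tool_rot: [0.002, -0.03, 1.0, -0.002]
force: [0.1, 0.5, -1.8]
gripper_width: 0.205
grasp_force: 88.5
time_s: 16.65
tcp_pos: [404.3, 254.9, 362.1]
tool_rot: [0.003, -0.03, 1.0, -0.001]
force: [-0.3, -0.5, -1.1]
gripper_width: 0.205
grasp_force: 88.5
[-0.33886965 -0.45372235 -1.09883506]
```

View pics/c7.png

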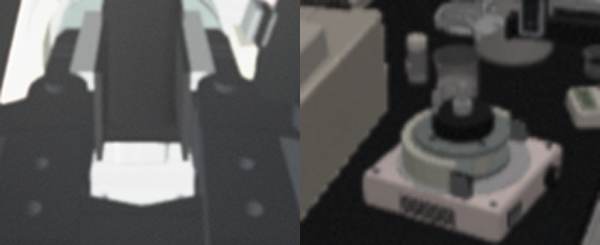

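```bash
python3 -m crank '[[0,0,0,-0.005,-0.01,-0.025,1],[0,0,0,-0.01,-0.03,-0.05,1],[0,0,0,-0.015,-0.06,-0.075,1],[0,0,0,-0.02,-0.1,-0.085,1],[0,0,0,-0.02,-0.14,-0.09,1]]' && python3 -m crank '[[0,0,0,0,-0.04,0,1],[0,0,0,0,-0.08,0,1],[0,0,0,0,-0.12,0,1],[0,0,0,0,-0.16,0,1],[0,0,0,0,-0.2,0,1]]' && python3 -m crank '[[0,0,0,0,-0.04,0,1],[0,0,0,0,-0.08,0,1],[0,0,0,0,-0.12,0,1],[0,0,0,0,-0.16,0,1],[0,0,0,0,-0.2,0,1]]';  python3 -c "
from h import *
go((441,-373,230),1.4)"
```

```text
time_s: 17.25
tcp_pos: [432.5, 115.2, 451.8]
tool_rot: [0.003, -0.03, 1.0, -0.002]
force: [0.2, -0.6, -2.9]
gripper_width: 0.202
grasp_force: 88.5
time_s: 17.75
tcp_pos: [443.5, -84.8, 451.1]
tool_rot: [0.001, -0.03, 1.0, -0.002]
force: [0.7, 0.2, -1.6]
gripper_width: 0.208
grasp_force: 88.5
time_s: 18.25
tcp_pos: [455.7, -284.3, 451.6]
tool_rot: [0.001, -0.03, 1.0, -0.001]
force: [0.3, -0.4, -3.0]
gripper_width: 0.205
grasp_force: 88.5
turn [-0.17  0.12  2.06] shift [ 0.0205 -0.087   0.2219] rows 5.0 1.0
```

```bash
python3 -m crank '[[0,0,1,0.005,-0.03,0.03,1],[0,0,2,0.01,-0.06,0.07,1],[0,0,2,0.015,-0.08,0.11,1],[0,0,2,0.02,-0.087,0.155,1],[0,0,2,0.02,-0.087,0.19,1]]' && python3 -m crank '[[0,0,0,0,0,0.015,1],[0,0,0,0,0,0.03,1],[0,0,0,0,0,0.03,1],[0,0,0,0,0,0.03,1],[0,0,0,0,0,0.03,1]]' ;  python3 -c "
from h import *
go((441,-373,185),1.4)"
```

```text
time_s: 18.75
tcp_pos: [440.1, -372.6, 259.4]
tool_rot: [-0.0, -0.011, 1.0, -0.001]
force: [-0.2, 0.8, -2.0]
gripper_width: 0.209
grasp_force: 88.5
time_s: 19.25
tcp_pos: [442.7, -372.0, 234.3]
tool_rot: [0.003, -0.013, 1.0, -0.003]
force: [-0.3, -0.0, -2.7]
gripper_width: 0.205
grasp_force: 88.5
turn [-0.31  0.36  0.07] shift [ 0.002  -0.0006  0.0493] rows 1.0 1.0
```

```bash
python3 -m crank '[[0,0,0,0.002,0,0.01,1],[0,0,0,0.002,0,0.02,1],[0,0,0,0.002,0,0.03,1],[0,0,0,0.002,0,0.038,1],[0,0,0,0.002,0,0.042,1]]' && python3 -m crank '[[0,0,0,0,0,0.002,1],[0,0,0,0,0,0.004,1],[0,0,0,0,0,0.006,1],[0,0,0,0,0,0.008,1],[0,0,0,0,0,0.008,1]]'
```

```text
time_s: 19.75
tcp_pos: [439.8, -371.6, 189.2]
tool_rot: [0.001, -0.013, 1.0, -0.001]
force: [0.5, -0.3, -1.9]
gripper_width: 0.206
grasp_force: 88.5
time_s: 20.25
tcp_pos: [440.2, -372.2, 183.9]
tool_rot: [0.002, -0.012, 1.0, -0.002]
force: [-2.5, 2.3, 6.6]
gripper_width: 0.205
grasp_force: 89.7
```

```bash
python3 -m crank '[[0,0,0,0,0,-0.001,0.5],[0,0,0,0,0,-0.001,0.3],[0,0,0,0,0,-0.001,0.1],[0,0,0,0,0,-0.001,0],[0,0,0,0,0,-0.001,0]]' && python3 -m crank '[[0,0,0,0,0,-0.004,0],[0,0,0,0,0,-0.015,0],[0,0,0,0,0,-0.05,0],[0,0,0,0,0,-0.095,0],[0,0,0,0,0,-0.14,0]]'&& python3 -m crank '[[0,0,0,0,0,0,-1],[0,0,0,0,0,0,-1],[0,0,0,0,0,0,-1],[0,0,0,0,0,0,-1]]'; python3 - <<'E'
from h import *
import pickle
im,i=snap('wrist','w8.png');pickle.dump(i,open('w8.pkl','wb'));t,j=snap('top','t8.png')
g=im.min(2)
# ascii-free check: handle mask and tray mask
im=im.max(2).astype(int)
for y in range(100,250,10):
    x=np.nonzero(im[y,230:480]<110)[0]+230
    if len(x): r=max(np.split(x,np.nonzero(np.diff(x)>1)[0]+1),key=len);print(y,r[0],r[-1],onz(i,((r[0]+r[-1])/2,y),24).round(1))
E
```

```text
time_s: 20.75
tcp_pos: [440.2, -371.9, 183.5]
tool_rot: [0.002, -0.013, 1.0, -0.002]
force: [-0.7, -0.6, 0.4]
gripper_width: 0.498
grasp_force: 0.0
time_s: 21.25
tcp_pos: [439.3, -371.4, 325.7]
tool_rot: [0.002, -0.012, 1.0, -0.002]
force: [1.3, -0.7, -0.1]
gripper_width: 0.497
grasp_force: 0.0
time_s: 21.65
tcp_pos: [439.3, -370.9, 322.3]
tool_rot: [0.001, -0.013, 1.0, -0.001]
force: [0.2, -0.3, -0.4]
gripper_width: 1.001
grasp_force: 0.0
100 230 479 [ 357.1 -339.9   24. ]
110 230 253 [ 367.8 -437.4   24. ]
120 230 253 [ 376.2 -437.7   24. ]
130 230 254 [ 384.8 -437.6   24. ]
140 230 254 [ 393.5 -437.9   24. ]
150 230 255 [ 402.4 -437.8   24. ]
160 230 255 [ 411.4 -438.2   24. ]
170 230 256 [ 420.6 -438.1   24. ]
180 230 256 [ 430.  -438.4   24. ]
190 230 257 [ 439.5 -438.3   24. ]
200 230 257 [ 449.2 -438.7   24. ]
210 230 258 [ 459.1 -438.7   24. ]
220 230 258 [ 469.2 -439.1   24. ]
230 230 259 [ 479.4 -439.    24. ]
240 230 259 [ 490.  -439.4   24. ]
```

```bash
python3 - <<'E'
from h import *
import pickle
i=pickle.load(open('w8.pkl','rb'));im=cv2.imread('pics/w8.png').max(2).astype(int)
b=im[150:160,420:460].mean();print('floor',b)
for y in range(96,310,9):
    x=np.nonzero(abs(im[y,262:500]-b)>22)[0]+262
    if len(x):
        rs=[r for r in np.split(x,np.nonzero(np.diff(x)>2)[0]+1) if len(r)>1]
        print(y,[(int(r[0]),int(r[-1]),int(im[y,r].mean())) for r in rs], [onz(i,((r[0]+r[-1])/2,y),16)[:2].round().astype(int).tolist() for r in rs])
E
```

```text
floor 214.6075
96 [(262, 448, 96)] [[353, -339]]
105 [(427, 499, 159)] [[358, -241]]
114 [(262, 263, 164), (491, 499, 83)] [[371, -421], [364, -210]]
123 [(262, 263, 149), (305, 324, 79), (490, 499, 77)] [[379, -421], [377, -374], [372, -209]]
132 [(262, 263, 144), (303, 326, 77), (489, 499, 70)] [[387, -421], [385, -374], [380, -208]]
141 [(262, 264, 150), (302, 327, 81), (487, 499, 76)] [[395, -421], [394, -373], [388, -208]]
150 [(262, 264, 148), (302, 326, 77), (486, 499, 71)] [[403, -421], [402, -374], [397, -207]]
159 [(262, 265, 153), (302, 326, 78), (484, 499, 76)] [[411, -420], [410, -373], [405, -206]]
168 [(262, 265, 150), (303, 326, 75), (483, 499, 72)] [[420, -421], [418, -373], [414, -205]]
177 [(262, 265, 146), (303, 326, 78), (482, 499, 68)] [[428, -421], [427, -373], [422, -204]]
186 [(262, 266, 154), (303, 325, 78), (480, 499, 70)] [[437, -420], [436, -373], [431, -203]]
195 [(262, 266, 152), (304, 325, 78), (479, 499, 67)] [[446, -421], [445, -372], [440, -202]]
204 [(262, 266, 152), (304, 324, 74), (477, 499, 69)] [[455, -421], [454, -372], [449, -202]]
213 [(262,
[... 422 characters left out ...]
-197]]
249 [(264, 268, 153), (299, 304, 176), (325, 326, 185), (405, 424, 114), (470, 499, 61)] [[503, -420], [502, -384], [501, -359], [499, -269], [497, -196]]
258 [(264, 269, 160), (301, 304, 176), (325, 326, 179), (404, 437, 102), (469, 499, 57)] [[513, -420], [512, -383], [511, -359], [509, -261], [508, -195]]
267 [(265, 269, 155), (301, 304, 168), (325, 326, 183), (403, 447, 90), (467, 499, 58)] [[523, -419], [522, -383], [521, -359], [519, -255], [518, -194]]
276 [(265, 456, 131), (465, 499, 59)] [[531, -322], [529, -193]]
285 [(262, 280, 168), (402, 499, 74)] [[544, -416], [540, -225]]
294 [(262, 440, 61), (445, 499, 57)] [[553, -330], [551, -199]]
303 [(262, 499, 106)] [[563, -298]]
```

```bash
python3 -m crank '[[0,0,0,0,0.03,-0.035,-1],[0,0,0,0,0.07,-0.06,-1],[0,0,0,0,0.115,-0.08,-1],[0,0,0,0,0.16,-0.1,-1],[0,0,0,0,0.205,-0.11,-1]]' && python3 -m crank '[[0,0,0,0,0.045,0,-1],[0,0,0,0,0.09,0,-1],[0,0,0,0,0.135,0,-1],[0,0,0,0,0.18,0,-1],[0,0,0,0,0.225,0,-1]]' && python3 -m crank '[[0,0,0,-0.005,0.045,0.0,-1],[0,0,0,-0.01,0.09,0.01,-1],[0,0,0,-0.02,0.13,0.02,-1],[0,0,0,-0.03,0.165,0.03,-1],[0,0,0,-0.04,0.195,0.04,-1]]';  python3 -c "
from h import *
go((473.2,258.2,300),1.5)"
```

```text
time_s: 22.25
tcp_pos: [434.0, -164.7, 434.0]
tool_rot: [0.003, -0.012, 1.0, -0.002]
force: [0.9, -0.0, 0.3]
gripper_width: 1.0
grasp_force: 0.0
time_s: 22.75
tcp_pos: [428.0, 60.5, 431.7]
tool_rot: [0.001, -0.012, 1.0, -0.002]
force: [2.0, -0.3, -0.2]
gripper_width: 1.004
grasp_force: 0.0
time_s: 23.25
tcp_pos: [463.7, 256.8, 390.3]
tool_rot: [0.001, -0.013, 1.0, -0.002]
force: [0.0, -0.1, 1.2]
gripper_width: 1.003
grasp_force: 0.0
turn [-0.22  0.12  0.03] shift [-0.0094  0.0015  0.0903] rows 2.0 1.0
```

```bash
python3 -m crank '[[-0.2,0.1,0,-0.005,0.0015,0.02,-1],[-0.2,0.1,0,-0.009,0.0015,0.045,-1],[-0.2,0.1,0,-0.0094,0.0015,0.07,-1],[-0.2,0.1,0,-0.0094,0.0015,0.085,-1],[-0.2,0.1,0,-0.0094,0.0015,0.09,-1]]' && python3 -m crank '[[0,0,0,0,0,0,-1],[0,0,0,0,0,0,-1],[0,0,0,0,0,0,-1],[0,0,0,0,0,0,-1],[0,0,0,0,0,0,-1]]';  python3 -c "
from h import *
go((473.2,258.2,245),1.5)"
```

```text
time_s: 23.75
tcp_pos: [472.8, 255.6, 299.1]
tool_rot: [-0.001, -0.012, 1.0, -0.001]
force: [-0.0, 0.6, -0.2]
gripper_width: 0.999
grasp_force: 0.0
time_s: 24.25
tcp_pos: [473.5, 256.1, 302.2]
tool_rot: [0.001, -0.013, 1.0, 0.0]
force: [0.3, -0.1, -1.0]
gripper_width: 1.0
grasp_force: 0.0
turn [ 0.04  0.15 -0.06] shift [0.0004 0.0021 0.0572] rows 2.0 1.0
```

```bash
python3 -m crank '[[0,0,0,0,0.002,0.015,-1],[0,0,0,0,0.002,0.03,-1],[0,0,0,0,0.002,0.043,-1],[0,0,0,0,0.002,0.052,-1],[0,0,0,0,0.002,0.057,-1]]' 60 && python3 -m crank '[[0,0,0,0,0,0,-1],[0,0,0,0,0,0,-0.7],[0,0,0,0,0,0,-0.5],[0,0,0,0,0,0,-0.4],[0,0,0,0,0,0,-0.3]]' && python3 -m crank '[[0,0,0,0,0,0,0],[0,0,0,0,0,0,1],[0,0,0,0,0,0,1],[0,0,0,0,0,0,1]]'
```

```text
time_s: 24.75
tcp_pos: [473.3, 257.9, 243.8]
tool_rot: [0.0, -0.013, 1.0, -0.0]
force: [0.7, 0.1, -0.2]
gripper_width: 1.003
grasp_force: 0.0
time_s: 25.25
tcp_pos: [473.6, 258.1, 245.5]
tool_rot: [0.001, -0.012, 1.0, 0.0]
force: [-0.9, -0.9, 4.6]
gripper_width: 0.655
grasp_force: 34.9
time_s: 25.65
tcp_pos: [473.7, 258.0, 245.8]
tool_rot: [0.001, -0.012, 1.0, 0.0]
force: [-1.3, -1.3, 6.7]
gripper_width: 0.644
grasp_force: 61.9
```

```bash
python3 -m crank '[[0,0,0,0,0,-0.004,1],[0,0,0,0,0,-0.008,1],[0,0,0,0,0,-0.013,1],[0,0,0,0,0,-0.018,1],[0,0,0,0,0,-0.024,1]]' && python3 -m crank '[[0,0,0,0,0,-0.01,1],[0,0,0,0,0,-0.02,1],[0,0,0,0,0,-0.03,1],[0,0,0,0,0,-0.04,1],[0,0,0,0,0,-0.05,1]]' && python3 -m crank '[[0,0,0,0,0,-0.015,1],[0,0,0,0,0,-0.03,1],[0,0,0,0,0,-0.05,1],[0,0,0,0,0,-0.07,1],[0,0,0,0,0,-0.09,1]]';python3 -m crank '[[0,0,0,0,0,-0.02,1],[0,0,0,0,0,-0.03,1],[0,0,0,0,0,-0.03,1]]'; python3 - <<'E'
from h import *
import pickle
q,r=R();print(q,r.as_matrix().round(3),arm.get_obs()['force'])
im,i=snap('wrist','w9.png');pickle.dump(i,open('w9.pkl','wb'))
hsv=cv2.cvtColor(im,cv2.COLOR_RGB2HSV)
print('disc px',im[200:300:20,320].tolist())
E
```

```text
time_s: 26.15
tcp_pos: [473.3, 258.0, 268.9]
tool_rot: [0.001, -0.013, 1.0, -0.0]
force: [0.2, -0.6, -4.2]
gripper_width: 0.648
grasp_force: 63.9
time_s: 26.65
tcp_pos: [473.3, 258.1, 319.6]
tool_rot: [0.001, -0.013, 1.0, 0.0]
force: [-0.5, -0.2, -2.9]
gripper_width: 0.645
grasp_force: 64.0
time_s: 27.15
tcp_pos: [472.9, 257.9, 409.8]
tool_rot: [0.001, -0.013, 1.0, -0.0]
force: [0.1, -0.3, -3.4]
gripper_width: 0.651
grasp_force: 64.0
time_s: 27.45
tcp_pos: [473.3, 258.1, 440.3]
tool_rot: [0.002, -0.013, 1.0, 0.001]
force: [-0.0, -0.7, -2.9]
gripper_width: 0.647
grasp_force: 64.1
[473.29902827 258.07431148 440.26604719] [[-1.    -0.025  0.004]
 [-0.025  1.     0.002]
 [-0.004  0.002 -1.   ]] [-0.03122764 -0.70158379 -2.8845429 ]
disc px [[161, 174, 170], [62, 62, 63], [58, 59, 62], [145, 147, 146], [48, 52, 51]]
```

```bash
python3 -m crank '[[0,0,0,0.002,-0.03,-0.01,1],[0,0,0,0.004,-0.07,-0.015,1],[0,0,0,0.006,-0.11,-0.015,1],[0,0,0,0.008,-0.15,-0.015,1],[0,0,0,0.01,-0.19,-0.015,1]]' && python3 -m crank '[[0,0,0,0.002,-0.04,0,1],[0,0,0,0.005,-0.08,0,1],[0,0,0,0.007,-0.12,0,1],[0,0,0,0.01,-0.16,0,1],[0,0,0,0.012,-0.2,0,1]]' && python3 -m crank '[[0,0,0,0.002,-0.04,0,1],[0,0,0,0.005,-0.08,0,1],[0,0,0,0.008,-0.12,0.02,1],[0,0,0,0.011,-0.14,0.05,1],[0,0,0,0.014,-0.141,0.09,1]]'; python3 -m crank '[[0,0,0,0,0,0.03,1],[0,0,0,0,0,0.06,1],[0,0,0,0,0,0.08,1],[0,0,0,0,0,0.08,1],[0,0,0,0,0,0.08,1]]';  python3 -c "
from h import *
go((450,-273,207),1.5)"
```

```text
time_s: 28.0
tcp_pos: [467.2, 66.2, 452.3]
tool_rot: [-0.0, -0.013, 1.0, -0.0]
force: [1.4, -0.6, -2.4]
gripper_width: 0.645
grasp_force: 64.5
time_s: 28.5
tcp_pos: [460.0, -133.8, 452.4]
tool_rot: [-0.0, -0.013, 1.0, 0.0]
force: [1.5, -0.0, -3.7]
gripper_width: 0.648
grasp_force: 64.5
time_s: 29.0
tcp_pos: [449.7, -277.4, 362.9]
tool_rot: [0.002, -0.01, 1.0, -0.002]
force: [0.9, 0.9, -3.4]
gripper_width: 0.644
grasp_force: 64.6
time_s: 29.5
tcp_pos: [450.6, -273.7, 283.1]
tool_rot: [0.0, -0.013, 1.0, 0.0]
force: [-0.1, -0.2, -3.5]
gripper_width: 0.647
grasp_force: 64.9
turn [ 0.02  0.01 -0.07] shift [0.0006 0.0006 0.0761] rows 2.0 1.0
```

```bash
python3 -m crank '[[0,0,0,0,0,0.02,1],[0,0,0,0,0,0.04,1],[0,0,0,0,0,0.055,1],[0,0,0,0,0,0.065,1],[0,0,0,0,0,0.07,1]]' && python3 -m crank '[[0,0,0,0,0,0,1],[0,0,0,0,0,0.002,1],[0,0,0,0,0,0.004,1],[0,0,0,0,0,0.006,1],[0,0,0,0,0,0.008,1]]' && python3 -m crank '[[0,0,0,0,0,0,1],[0,0,0,0,0,0,1]]'; python3 -c "
from h import *
print(R()[1].as_matrix().round(3))"
```

```text
time_s: 30.0
tcp_pos: [451.2, -273.8, 213.7]
tool_rot: [0.001, -0.013, 1.0, -0.0]
force: [-0.2, 0.0, -2.8]
gripper_width: 0.646
grasp_force: 64.9
time_s: 30.5
tcp_pos: [451.0, -273.8, 205.8]
tool_rot: [0.001, -0.013, 1.0, -0.0]
force: [-3.3, -0.7, 14.1]
gripper_width: 0.647
grasp_force: 66.8
time_s: 30.7
tcp_pos: [451.0, -273.8, 205.9]
tool_rot: [0.001, -0.013, 1.0, 0.0]
force: [-0.9, 0.4, 1.4]
gripper_width: 0.646
grasp_force: 65.3
[[-1.    -0.025  0.002]
 [-0.025  1.     0.   ]
 [-0.002  0.    -1.   ]]
```

Down on the floor. Release slowly and rise.

```bash
python3 -m crank '[[0,0,0,0,0,0,-0.4],[0,0,0,0,0,0,-0.6],[0,0,0,0,0,0,-0.8],[0,0,0,0,0,0,-1],[0,0,0,0,0,0,-1]]' && python3 -m crank '[[0,0,0,0,0,-0.005,-1],[0,0,0,0,0,-0.02,-1],[0,0,0,0,0,-0.06,-1],[0,0,0,0,0,-0.1,-1],[0,0,0,0,0,-0.14,-1]]'&& python3 -m crank '[[0,0,0,0.01,0,-0.03,-1],[0,0,0,0.03,0,-0.05,-1],[0,0,0,0.03,0,-0.05,-1],[0,0,0,0.03,0,-0.05,-1],[0,0,0,0.03,0,-0.05,-1]]'; python3 - <<'E'
from h import *
import pickle
im,i=snap('wrist','w10.png');t,j=snap('top','t10.png');pickle.dump((i,j),open('w10.pkl','wb'))
h=im.astype(int)
# greenish-grey disc mask: value 120-190, g>r+6
m=((h[...,1]-h[...,0]>6)&(h[...,1]>110)&(h[...,1]<215)).astype(np.uint8)
cs,_=cv2.findContours(m,0,2)
for c in sorted(cs,key=cv2.contourArea)[::-1][:3]:
    (x,y),(a,b),_=cv2.fitEllipse(c);print('ellipse',x,y,a,b,onz(i,(x,y),36).round(1), onz(i,(x+b/2,y),36).round(1))
g=im.max(2).astype(int);print('near hub',proj(i,(451,-273,54)))
for y in range(60,300,12):
    x=np.nonzero(g[y]<105)[0]; rs=[r for r in np.split(x,np.nonzero(np.diff(x)>2)[0]+1) if len(r)>3]
    print(y,[(int(r[0]),int(r[-1])) for r in rs],[onz(i,((r[0]+r[-1])/2,y),24)[:2].round().astype(int).tolist() for r in rs])
a0=cv2.imread('pics/top0.png').astype(int)[:,:,::-1]
d=(abs(a0-t).max(2)>45).astype(np.uint8);d[245:]=0
n,_,st,ce=cv2.connectedComponentsWithStats(d)
for k in range(1,n):
    if st[k,4]>4:print('diff',st[k],ce[k].round())
E
```

```text
time_s: 31.2
tcp_pos: [450.9, -273.7, 205.5]
tool_rot: [0.001, -0.013, 1.0, -0.0]
force: [0.0, -0.1, -0.3]
gripper_width: 0.998
grasp_force: 0.0
time_s: 31.7
tcp_pos: [450.3, -273.7, 347.2]
tool_rot: [0.001, -0.012, 1.0, -0.0]
force: [0.8, -0.5, -0.2]
gripper_width: 1.003
grasp_force: 0.0
time_s: 32.2
tcp_pos: [420.9, -273.9, 394.6]
tool_rot: [0.0, -0.013, 1.0, 0.0]
force: [0.9, -0.5, -0.8]
gripper_width: 1.0
grasp_force: 0.0
ellipse 315.0892028808594 202.40673828125 70.34793853759766 74.66152954101562 [ 448.9 -273.1   36. ] [ 447.7 -230.1   36. ]
ellipse 380.28955078125 0.8532829284667969 26.660873413085938 81.55643463134766 [ 240.9 -214.6   36. ] [ 239.2 -174.3   36. ]
ellipse 594.8439331054688 159.49859619140625 13.986855506896973 51.40821838378906 [388.9  47.3  36. ] [387.7  79.9  36. ]
near hub [315.14948419 208.91401106]
60 [] []
72 [] []
84 [] []
96 [] []
108 [] []
120 [(121, 182), (339, 475)] [[361, -459], [354, -173]]
132 [(130, 182), (370, 483), (497, 510), (524, 569), (616, 639)] [[374, -455], [366, -150], [363, -61], [361, -10], [356, 92]]
144 [(132, 183), (220, 237), (37
[... 1394 characters left out ...]
 184), (198, 228), (246, 432), (446, 453), (612, 639)] [[567, -670], [557, -445], [555, -403], [551, -240], [548, -96], [546, 153]]
288 [(0, 17), (27, 30), (161, 178), (193, 226), (311, 438), (453, 469), (611, 639)] [[587, -693], [585, -662], [575, -462], [573, -409], [567, -192], [565, -77], [565, 158]]
diff [ 405  174   59   57 1625] [438. 205.]
diff [464 174   7  12  42] [467. 179.]
diff [471 180  12  15  69] [476. 187.]
diff [243 185  28  29 577] [257. 199.]
diff [462 195   1   6   6] [462. 198.]
diff [492 196   3   4   5] [493. 197.]
diff [469 199  15  32 159] [477. 216.]
diff [491 203   2   4   5] [491. 204.]
diff [463 219   2   6   9] [464. 221.]
diff [427 232  49  13 556] [452. 238.]
```

```bash
python3 -c "
from h import *
print(arm.job_done())"
```

```text
the job is handed in; nothing more can be done
None
```

The job is handed in: the clip came off on the fork, remover and clip lie together at one side of the tray, and the rotor stands flat, hub up, beside them, at about 32 s on the robot's clock. The last pictures show the rotor level and nothing else on the bench moved; I saw the clip in place on the fork after laying it down, but did not check it again after setting the rotor in.

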